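Swing the bench magnifier over the brass buckle

TASK

At the shoe-repair bench, swing the magnifier round by its upright orange grip until its lens is centred over the rectangular brass buckle, then let go so that it stays there. Leave the buckle, the black heel and the round steel buckle lying where they are.

Things in the scene. Friction and masses are not known exactly. Their poses are not given: they have to be found in the camera images.
- magnifier: Magnifier arm, turning level on the column of a fixed black stand (base 140 mm wide). Origin: on the vertical pivot axis at bench-top height; x points level outward along the arm, z up. Lens 114 mm across in a black rim (132 mm over all), centre 170 mm from the pivot, 150 mm high. All three pieces lie within its swing. Friction holds it where released; no spring.
- grip (a point): Upright orange round grip on a black tab at the arm's outer end beyond the lens, in line with pivot and lens, 250 mm from the pivot. 16 mm in diameter, from height 155 mm (tab top) to 203 mm. This point: on its axis at height 186 mm. Pushed level and square to the arm here, about 2 N moves the arm. Pinch it from above; it may turn between the fingers.
- brass_buckle: The brass buckle to be looked at: a rectangular yellow-brass frame with a crossbar and a prong, 64 x 50 mm and 13 mm high, lying flat on the bench within about 10 mm of the circle that the lens centre sweeps. Origin: centre of its underside; x along its length, z up. Loose, 0.12 kg. Do not move it.
- heel: A bystander: a D-shaped black rubber shoe heel, 60 x 56 mm and 22 mm high, lying flat under another part of the lens's swing. Origin: near the centre of its underside; z up. Loose; not to be moved.
- steel_buckle: A bystander: a round dark-grey steel buckle, a ring 60 mm across with one crossbar, 10 mm high, lying flat under another part of the lens's swing. Origin: centre of its underside; z up. Loose; not to be moved.

How it is judged (in metres and radians):
At the end, for the whole second after the job is handed in: The lens stands over the brass buckle: the buckle's centre is within 30 mm of the lens centre, both along the arm and across it (about 10 degrees of swing). The arm is at rest (under 0.05 rad/s) and let go, and the brass buckle, heel and steel buckle lie within 20 mm of where they started (x of brass_buckle in the frame of magnifier between 0.14 and 0.2 m and y of brass_buckle in the frame of magnifier between -0.03 and 0.03 m and angular speed of magnifier below 0.05 rad/s and distance of each of brass_buckle, heel, steel_buckle from where it was at the start of the episode below 0.02 m); the robot touches nothing.
It fails at once if the brass buckle is pushed more than 20 mm (distance of brass_buckle from where it was at the start of the episode above 0.02 m).
It fails at once if the heel is pushed more than 20 mm (distance of heel from where it was at the start of the episode above 0.02 m).
It fails at once if the steel buckle is pushed more than 20 mm (distance of steel_buckle from where it was at the start of the episode above 0.02 m).
It also fails if it takes over 32 s, if anything falls off the work surface, if the arm or the gripper's body presses on something with over 40 N, if the wrist force passes 120 N, or if a joint passes its speed limit or range.

ROBOT

A 6-joint arm with a two-finger parallel gripper is mounted at the origin on the work surface. World frame = base frame: x ahead of the robot, y to its left, z up, the work surface at z = 0. Lengths are in mm, angles in rad, forces in N, time in s.
With the tool pointing down it reaches from about 275 to 750 mm from the base axis. Payload 10.2 kg.
Tool frame: the origin (TCP) lies at the centre of the arm's flange, where the gripper is bolted on; the fingertips stand 173 mm ahead of it and the grasp point (between the pads) lies 155 mm ahead of it; z points along the fingers, y is the line along which they close (so a half turn about z gives the same grasp; the last joint's range is limited). The gripper opens to 85 mm and grips with 20 to 120 N. Pads are 22 mm wide; open, the fingers measure 114 mm over their backs; the gripper's body (76 mm by 85 mm) begins 54 mm behind the grasp point. The pads swing forward as they close: fully open they stand 13 mm farther back than shut.
Start: joints at [-1.383, 0.313, 1.498, -0, 1.331, -0.223], TCP at [209.643, -481.334, 404.694] pointing down, gripper open.
Joint ranges: [-2.94, 2.94], [-0.97, 2.17], [0.19, 2.56], [-1.23, 4.37], [0.02, 3.11], [-2.88, 2.88]. Speed limits (rad/s): [2.39, 2.39, 3.01, 3.14, 3.14, 3.14].

INTERFACE

Orientations are given as a unit quaternion [w, x, y, z].
In Python, from rig import ctrl, cam, sense gives the robot as it stands (ctrl), with the cameras (cam) and the readings as plain functions.
- The arm moves only by the tool drive_effector, called after "Emit:" as a command line: name --pt "numbers of a row" for each row, then --argument value for the rest. Schema: {"type":"object","properties":{"plan":{"type":"array","items":{"type":"array","items":{"type":"number"},"minItems":6,"maxItems":6},"minItems":1,"maxItems":8},"finger_gap":{"type":"number"},"force":{"type":"number"},"only":{"type":"string"},"quiet":{"type":"boolean"},"lines":{"type":"string"}},"required":["plan"],"additionalProperties":false}. plan is a list of rows, 1 to 8 of them, each of 6 numbers: dx, dy, dz in mm, then a rotation vector rx, ry, rz in rad; each row is the pose to reach, as a shift and turn from the pose commanded when the call began, along the tool's axes at that moment; what a row does not reach only later rows make up. A row lasts 1/10 s, in which the tool goes at most 50 mm and 0.15 rad, less where a joint would pass 70% of its speed; a pose out of reach is approached as far as the arm can. finger_gap is the opening from 0.0 (shut) to 1.0 (fully open), set as the call begins (left out keeps the last). The fingers move at their own pace and stop on an object; force is the grip in N (left out, the last holds). Time passes only in rows, so rows that do not move let the fingers close. The tool returns the time, the measured TCP pose, the force, the opening and the grip force at its end. only (a regular expression) keeps the lines of the reply that match it, lines (a string "A,B") keeps lines A to B, and quiet returns only ok. Input that does not fit is refused with a message, and nothing moves.
- sense(): the state, without advancing time (a new reading comes with each control period).
- cam.capture(name): name is "scene" or "top" or "wrist"; returns the picture (480x640x3 uint8, red, green, blue); there is no depth.
- cam.calibration(name): a dict with "fx", "fy", "cx", "cy" (pixels), "distortion" ([k1, k2, p1, p2, k3] as OpenCV has them; the pictures are not rectified), "position" and "attitude" of the camera in the world. Camera axes: x right, y down, z forward; pixel columns grow to the right and rows downward; lengths in mm; the calibration is good to about 2 mm. A picture is of the moment at which its call begins: read the wrist's pose just before it. calibration takes no time and is no camera call; for the wrist camera it gives the pose at the moment of the call.
- ctrl.finish_job(): hands the job in; it is judged then, once.
The state is a dict: "time_s": time; "joints": joint angles; "dq": joint speeds; "tau": joint torques, N m; "eef_pos": TCP position; "ee_rot": TCP orientation; "force": force on the tool from outside, world axes, zero at the start; "wrist_torque": the same for the moment, N m; "grip_width": opening from 0.0 (shut) to 1.0 (fully open); "grip_force": force on a finger pad.
Only numpy, scipy, OpenCV 4.12 (cv2) and the standard library are available. Lean on these libraries where they do the work, as an engineer would, in place of code of your own. Each camera call takes 0.05 s, during which the arm holds its last target. There are 200 camera calls.

## Working session

There is one attempt and no reset: what is moved stays moved. The work goes in short steps, Python scripts to look and compute and a tool call to move; the robot and the scene stay as the last step left them, time stands still between calls to the robot, and variables do not carry over. Pictures are saved under pics/ and viewed, at most 10 in all, crops included, and the job is handed in when it is done.

```bash
ls; mkdir -p pics
```

Run:
```python
from rig import ctrl, cam, sense
import cv2
for n in("scene","top"):
    cv2.imwrite(f"pics/{n}0.png",cam.capture(n)[:,:,::-1]); print(n,cam.calibration(n))
s=sense();print(s["time_s"],s["eef_pos"],s["ee_rot"])
```

```text
pics
rig.py
scene {'fx': 470.32724902634686, 'fy': 470.32724902634686, 'cx': 312.35669650813304, 'cy': 242.63553827391243, 'distortion': array([0.02555606, 0.        , 0.        , 0.        , 0.        ]), 'position': array([1112.79406529,  120.11006867,  645.21924048]), 'attitude': array([-0.24100426,  0.60134833,  0.70615387, -0.28573387])}
top {'fx': 590.5011387729114, 'fy': 590.5011387729114, 'cx': 311.4670005075426, 'cy': 243.70034344282925, 'distortion': array([0.01093057, 0.        , 0.        , 0.        , 0.        ]), 'position': array([ 542.67137524,   34.33179594, 1039.09073709]), 'attitude': array([-0.00992491,  0.71495363, -0.69857695,  0.02707506])}
0.1 [ 209.63293573 -481.29445533  404.20521278] [-5.53852688e-04  9.78980136e-01  2.03954863e-01  5.55429399e-06]
```

View pics/top0.png

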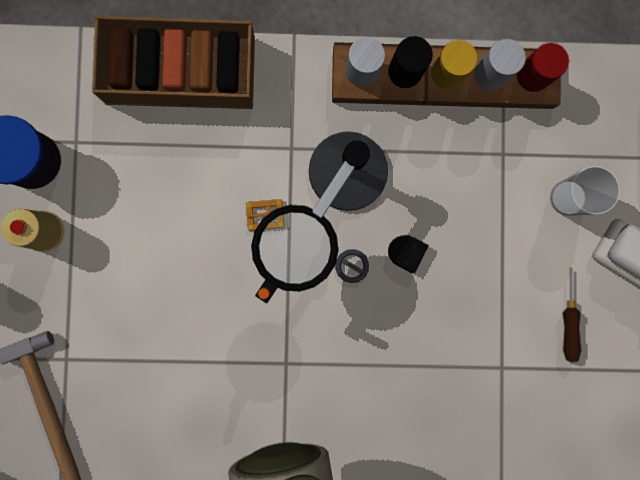

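View pics/scene0.png

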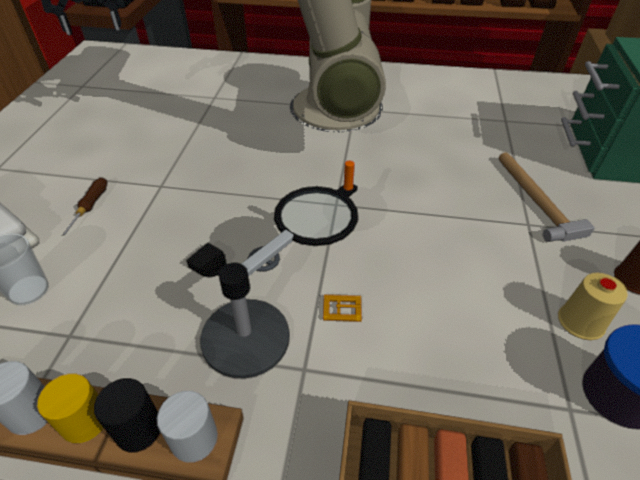

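The top view shows the grip at (264,294), the lens at (295,248), the stand base at (348,171), the brass buckle at (265,215), the steel ring at (352,266) and the heel at (408,253). The scene view has the grip at (349,175) and the brass buckle at (342,308). Next I measure these.

Create h.py:
```python
import numpy as np,cv2
from rig import ctrl, cam, sense
from scipy.spatial.transform import Rotation as R
def ray(c,uv):
    K=np.array([[c["fx"],0,c["cx"]],[0,c["fy"],c["cy"]],[0,0,1]])
    p=cv2.undistortPoints(np.array([[uv]],float),K,np.array(c["distortion"]))[0,0]
    q=c["attitude"]; return np.array(c["position"]),R.from_quat([q[1],q[2],q[3],q[0]]).apply([p[0],p[1],1])
def plane(c,uv,z):
    o,d=ray(c,uv); return o+d*(z-o[2])/d[2]
def blobs(im,lo,hi,box,n=3):
    m=cv2.inRange(cv2.cvtColor(im,cv2.COLOR_RGB2HSV),np.array(lo),np.array(hi))
    k=np.zeros_like(m);x0,y0,x1,y1=box;k[y0:y1,x0:x1]=255
    cs=cv2.findContours(m&k,cv2.RETR_EXTERNAL,cv2.CHAIN_APPROX_NONE)[0]
    return sorted(cs,key=cv2.contourArea)[::-1][:n]
```

Run:
```python
from h import *
t=cv2.imread("pics/top0.png")[:,:,::-1].copy();s=cv2.imread("pics/scene0.png")[:,:,::-1].copy()
ct,cs=cam.calibration("top"),cam.calibration("scene")
for im,c,bo,bb in((t,ct,(245,275,285,310),(235,190,295,240)),(s,cs,(335,150,365,200),(310,285,375,330))):
    for k in blobs(im,(3,150,60),(14,255,255),bo,1):
        x,y,w,h=cv2.boundingRect(k);print("grip",cv2.contourArea(k),(x,y,w,h),plane(c,(x+w/2,y+h/2),190 if im is t else 179).round(1), "top",plane(c,(x+w/2,y+2),203).round(1))
    for k in blobs(im,(14,120,60),(28,255,255),bb,2):
        r=cv2.minAreaRect(k);print("brass",r,plane(c,r[0],10).round(1),[plane(c,p,13).round(0)[:2].tolist() for p in cv2.boxPoints(r)])
# dark blobs in top: rim, base
for k in blobs(t,(0,0,0),(180,255,75),(240,125,400,310),4):
    print("dark",cv2.contourArea(k),cv2.boundingRect(k))
m=blobs(t,(0,0,0),(180,255,45),(245,200,345,296),2)
for k in m:
    e=cv2.fitEllipse(k);print("rim",cv2.boundingRect(k),e,plane(ct,e[0],150).round(1))
```

```text
grip 92.5 (258, 288, 12, 12) [513.7  80.5 190. ] top [519.8  80.  203. ]
brass ((264.6352844238281, 214.4877166748047), (28.42822265625, 36.304832458496094), 84.80557250976562) [646.   92.9  10. ] [[667.0, 127.0], [674.0, 64.0], [625.0, 59.0], [617.0, 121.0]]
brass ((274.37591552734375, 221.51036071777344), (12.041595458984375, 17.771732330322266), 85.2363510131836) [634.1  75.6  10. ] [[643.0, 92.0], [646.0, 61.0], [625.0, 59.0], [622.0, 90.0]]
grip 217.0 (344, 161, 10, 30) [515.8  80.5 179. ] top [514.2  79.  203. ]
brass ((342.0, 308.0), (26.0, 38.0), 90.0) [650.   92.3  10. ] [[631.0, 58.0], [620.0, 121.0], [673.0, 126.0], [682.0, 65.0]]
dark 6702.0 (251, 204, 118, 99)
dark 4230.0 (309, 132, 79, 79)
dark 242.0 (388, 236, 12, 31)
dark 0.0 (259, 207, 1, 1)
rim (252, 205, 86, 91) ((293.47412109375, 249.16114807128906), (84.0756607055664, 88.80813598632812), 36.3087272644043) [580.6  40.2 150. ]
rim (330, 200, 15, 10) ((338.4558410644531, 204.28594970703125), (9.316732406616211, 14.666003227233887), 97.66925811767578) [650.3 -26.3 150. ]
```

Add to h.py:
```python
def tool(p,z):  # grasp-point target -> tool-axis shift
    s=sense();q=s["ee_rot"];r=R.from_quat([q[1],q[2],q[3],q[0]])
    return r.inv().apply(np.array([p[0],p[1],z+155])-s["eef_pos"]).round(1), r.as_euler("zyx",True).round(1), r.as_matrix()[:2,0].round(3)
```

Run:
```python
from h import *
c=cam.calibration("top")
P=plane(c,(348.5,171.5),10);G=np.array([515.,80.2]);B=np.array([648,92.6])
L=plane(c,(295,248),150)
print("P",P,"L",L,"PG",np.linalg.norm(G-P[:2]),"PL",np.linalg.norm(L[:2]-P[:2]),"PB",np.linalg.norm(B-P[:2]))
ang=lambda v:np.degrees(np.arctan2(v[1],v[0]))
print(ang(G-P[:2]),ang(L[:2]-P[:2]),ang(B-P[:2]))
d=B-P[:2];d/=np.linalg.norm(d);print("target grip",P[:2]+250*d)
print(tool(G,215))
```

```text
P [725.58215488 -52.31963291  10.        ] L [582.42321827  37.94457688 150.        ] PG 248.80976078277504 PL 169.23979644288502 PB 164.37971516575834
147.81773768118916 147.7678526955995 118.16219459629345
target grip [607.58986672 168.08413279]
(array([ 504.2, -392.8,   34.7]), array([ -23.5,   -0. , -179.9]), array([0.917, 0.399]))
```

Emit:
drive_effector --pt "30 -24 0 0 0 -0.12" --pt "65 -51 0 0 0 -0.24" --pt "102 -80 0 0 0 -0.36" --pt "139 -109 0 0 0 -0.48" --pt "176 -138 0 0 0 -0.6" --pt "213 -167 0 0 0 -0.72" --pt "250 -195 0 0 0 -0.84" --pt "280 -218 0 0 0 -0.96" --finger_gap 1.0 --force 30

```text
time_s: 0.9
eef_pos: [379.8, -167.5, 404.7]
ee_rot: [-0.0, 0.772, 0.635, 0.0]
force: [1.1, -0.6, -0.1]
grip_width: 1.001
grip_force: 0.0
```

```bash
python3 -c "
from h import *
print(tool((515,80.2),215))"
```

```text
(array([269.1,  84.8,  34.7]), array([ -78.9,   -0. , -180. ]), array([0.193, 0.981]))
```

Emit:
drive_effector --pt "30 9 0 0 0 -0.12" --pt "68 21 0 0 0 -0.24" --pt "108 34 0 0 0 -0.36" --pt "148 47 0 0 0 -0.48" --pt "188 59 0 0 0 -0.6" --pt "228 72 0 0 0 -0.72" --pt "256 81 10 0 0 -0.84" --pt "269 85 20 0 0 -0.93"

```text
time_s: 1.7
eef_pos: [516.7, 79.3, 384.0]
ee_rot: [-0.0, 0.405, 0.914, 0.0]
force: [0.1, -0.9, 1.1]
grip_width: 1.0
grip_force: 0.0
```

Emit:
drive_effector --pt "0 0 0 0 0 0" --pt "0 0 0 0 0 0"

```text
time_s: 1.9
eef_pos: [515.9, 76.8, 384.7]
ee_rot: [-0.0, 0.409, 0.912, -0.0]
force: [-0.3, -0.2, -0.5]
grip_width: 1.001
grip_force: 0.0
```

Run:
```python
from h import *
print(tool((515,80.2),186))
im=cam.capture("wrist");cv2.imwrite("pics/w1.png",im[:,:,::-1]);c=cam.calibration("wrist")
for k in blobs(im,(3,150,60),(14,255,255),(0,0,640,480),2):
    x,y,w,h=cv2.boundingRect(k);print(cv2.contourArea(k),(x,y,w,h),plane(c,(x+w/2,y+h/2),195))
```

```text
(array([ 3.1,  1.6, 43.7]), array([-131.7,   -0. ,  180. ]), array([-0.665,  0.747]))
2080.5 (308, 245, 38, 69) [513.87357338  82.99065964 195.        ]
```

View pics/w1.png

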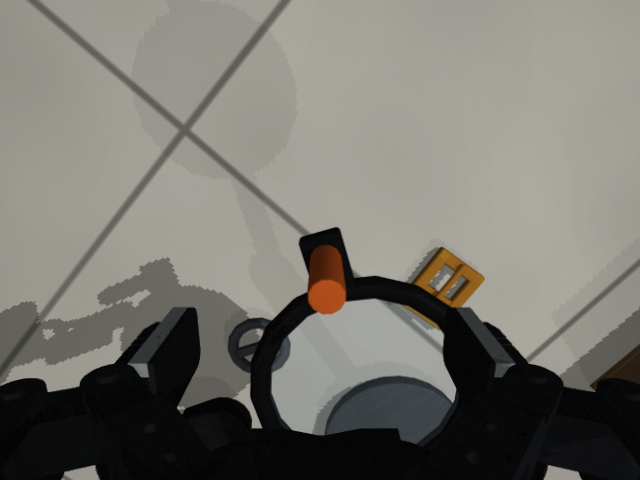

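The wrist view shows the grip top at (327,297), midway between the fingers, so I'm descending and closing.

Emit:
drive_effector --pt "3 1 10 0 0 0" --pt "4 1 25 0 0 0" --pt "4 1 38 0 0 0" --pt "4 1 43 0 0 0" --pt "4 1 43 0 0 0" --pt "4 1 43 0 0 0"

```text
time_s: 2.55
eef_pos: [514.2, 80.5, 342.2]
ee_rot: [0.0, 0.408, 0.913, 0.0]
force: [-0.1, 0.0, 0.8]
grip_width: 0.999
grip_force: 0.0
```

Emit:
drive_effector --pt "0 0 0 0 0 0" --pt "0 0 0 0 0 0" --pt "0 0 0 0 0 0" --pt "0 0 0 0 0 0" --pt "0 0 0 0 0 0" --pt "0 0 0 0 0 0" --pt "0 0 0 0 0 0" --pt "0 0 0 0 0 0" --finger_gap 0.0 --force 25

```text
time_s: 3.35
eef_pos: [514.1, 80.8, 341.9]
ee_rot: [0.0, 0.408, 0.913, 0.0]
force: [0.8, -0.1, 2.6]
grip_width: 0.18
grip_force: 24.8
```

Run:
```python
from h import *
s=sense();g=s["eef_pos"][:2];P=np.array([725.6,-52.3]);print(g,s["grip_width"],s["grip_force"],np.linalg.norm(g-P))
a0=np.arctan2(*(g-P)[::-1]);r=np.linalg.norm(g-P)
for a in np.linspace(a0,np.radians(118.2),9)[1:]:
    print(np.degrees(a).round(1),tool(P+r*np.array([np.cos(a),np.sin(a)]),s["eef_pos"][2]-155)[0])
```

```text
[514.13496442  80.76297596] 0.18036702928551285 24.827792644500732 249.8463864907098
144.1 [ 3.9 15.7  0. ]
140.4 [ 6.9 31.5  0. ]
136.7 [ 8.8 47.6  0. ]
133.0 [ 9.6 63.7  0. ]
129.3 [ 9.4 79.8  0. ]
125.6 [ 8.2 95.9  0. ]
121.9 [  5.9 111.9   0. ]
118.2 [  2.6 127.7   0. ]
```

Emit:
drive_effector --pt "1.5 6 0 0 0 0" --pt "3.5 14 0 0 0 0" --pt "5.2 22 0 0 0 0" --pt "6.7 30 0 0 0 0" --pt "7.8 38 0 0 0 0" --pt "8.7 46 0 0 0 0" --pt "9.3 54 0 0 0 0" --pt "9.6 62 0 0 0 0"

```text
time_s: 4.15
eef_pos: [554.3, 129.9, 341.7]
ee_rot: [-0.0, 0.408, 0.913, 0.0]
force: [-5.2, 0.2, 5.7]
grip_width: 0.176
grip_force: 25.4
```

Emit:
drive_effector --pt "0.1 9 0 0 0 0" --pt "-0.1 17 0 0 0 0" --pt "-0.7 26 0 0 0 0" --pt "-1.6 34 0 0 0 0" --pt "-2.8 42 0 0 0 0" --pt "-4.2 50 0 0 0 0" --pt "-5.7 58 0 0 0 0" --pt "-7 65 0 0 0 0"

```text
time_s: 4.95
eef_pos: [607.7, 167.6, 341.6]
ee_rot: [0.0, 0.408, 0.913, -0.0]
force: [-3.2, -0.7, 3.3]
grip_width: 0.176
grip_force: 25.3
```

Emit:
drive_effector --pt "0 0 0 0 0 0" --pt "0 0 0 0 0 0" --pt "0 0 0 0 0 0"

```text
time_s: 5.25
eef_pos: [607.1, 167.2, 341.6]
ee_rot: [0.0, 0.408, 0.913, 0.0]
force: [0.3, 1.1, 2.4]
grip_width: 0.18
grip_force: 25.1
```

Run:
```python
from h import *
s=sense();d=s["eef_pos"][:2]-np.array([725.6,-52.3]);print(np.degrees(np.arctan2(d[1],d[0])),s["force"],s["grip_force"])
cv2.imwrite("pics/top1.png",cam.capture("top")[:,:,::-1])
```

```text
118.37117949645351 [0.30660188 1.10165594 2.44018904] 25.05863606929779
```

View pics/top1.png

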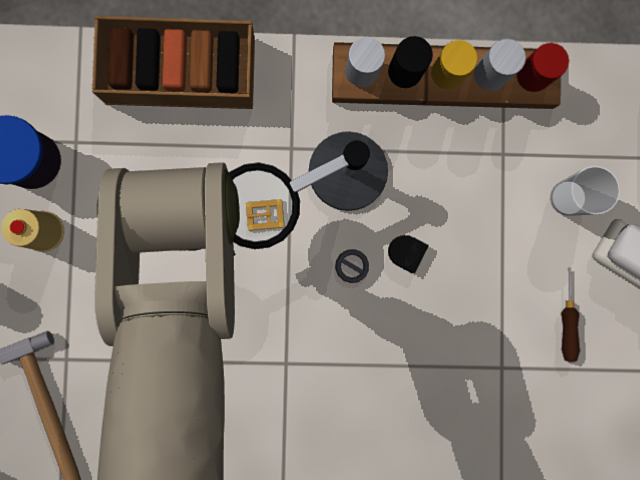

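The lens (about (257,206)) now frames the brass buckle at (265,214). Parallax accounts for the small offset. Releasing and rising.

Emit:
drive_effector --pt "0 0 0 0 0 0" --pt "0 0 0 0 0 0" --pt "0 0 0 0 0 0" --pt "0 0 0 0 0 0" --pt "0 0 0 0 0 0" --pt "0 0 0 0 0 0" --pt "0 0 0 0 0 0" --finger_gap 1.0

```text
time_s: 6.0
eef_pos: [607.0, 167.4, 341.7]
ee_rot: [-0.0, 0.408, 0.913, -0.0]
force: [0.4, 0.3, -0.1]
grip_width: 0.999
grip_force: 0.0
```

Emit:
drive_effector --pt "0 0 -8 0 0 0" --pt "0 0 -25 0 0 0" --pt "0 0 -50 0 0 0" --pt "0 0 -75 0 0 0" --pt "0 0 -90 0 0 0" --pt "0 0 -100 0 0 0" --pt "0 0 -100 0 0 0"

```text
time_s: 6.7
eef_pos: [606.9, 167.4, 443.1]
ee_rot: [0.001, 0.408, 0.913, 0.001]
force: [0.5, 0.6, -0.2]
grip_width: 1.0
grip_force: 0.0
```

Emit:
drive_effector --pt "30 -20 0 0 0 0" --pt "60 -50 0 0 0 0" --pt "90 -90 0 0 0 0" --pt "120 -130 0 0 0 0" --pt "140 -170 0 0 0 0" --pt "150 -200 0 0 0 0" --pt "150 -210 0 0 0 0" --pt "150 -210 0 0 0 0"

```text
time_s: 7.5
eef_pos: [350.0, 138.7, 441.6]
ee_rot: [0.0, 0.408, 0.913, 0.0]
force: [0.3, 0.5, 0.0]
grip_width: 1.001
grip_force: 0.0
```

Run:
```python
from h import *
im=cam.capture("top");cv2.imwrite("pics/top2.png",im[:,:,::-1]);c=cam.calibration("top")
for k in blobs(im,(14,120,60),(28,255,255),(235,190,295,240),1): print(cv2.minAreaRect(k))
for k in blobs(im,(3,150,60),(14,255,255),(150,170,260,260),1):
    x,y,w,h=cv2.boundingRect(k);print((x,y,w,h),plane(c,(x+w/2,y+h/2),190))
```

```text
((264.5844421386719, 214.47091674804688), (27.721473693847656, 36.08123016357422), 85.03025817871094)
(199, 222, 15, 13) [605.64512756 165.39244354 190.        ]
```

View pics/top2.png

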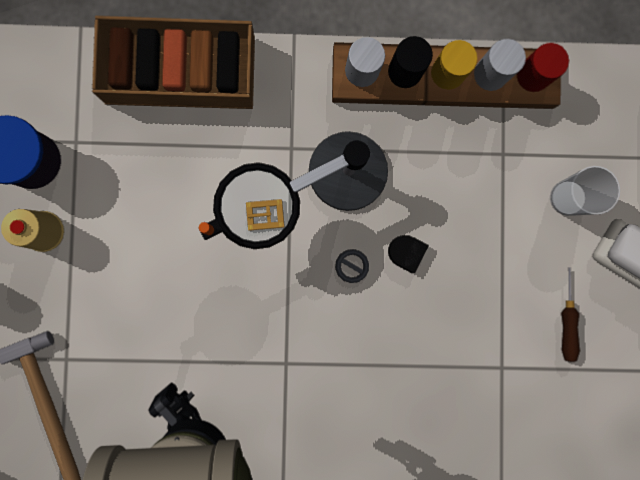

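The grip at (206,228) gives a world position within 3 mm of target, the lens rests over the buckle, all three pieces are unmoved and the robot is clear.

```bash
python3 -c "
from rig import ctrl, cam, sense
print(ctrl.finish_job())"
```

```text
the job is handed in; nothing more can be done
None
```

The magnifier's lens now stands over the brass buckle, released and at rest, with the three pieces where they were and the robot clear; I handed the job in at about 7.6 s, but the hand-in returned no verdict.

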